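Test the shaker's stop button and re-arm it

TASK

Test the plate shaker's stop: with the fingertips press the red mushroom button in until it latches and stays in by itself, then push its tab round clockwise (seen from above) until the button springs out again and let go, and then press the green reset button down. Do not pinch the tab, do not press green while the red button is in, and leave the white button and everything else on the bench alone.

Things in the scene. Friction and masses are not known exactly. Their poses are not given: they have to be found in the camera images.
- station: Stop station of the plate shaker, fixed to the bench: yellow box 130 (x) x 120 (y) x 70 mm high with the red mushroom stop button in the middle of its top. Origin at the centre of the underside; z up. It stands at any yaw within 0.6 rad. Its flat top is 70 mm above the bench.
- stop_top (a point): Centre of the top of the red mushroom head, on its turning axis; 40 mm above the station's top while the button is out, about 33 mm when latched in. Head 58 mm across, its flat top 36 mm across. z up; turns with the head. A flat twist tab (red, white stripe on top) grows radially out of its side along this point's -y, its top 12 mm below the head's top.
- tab_face (a point): Centre of the tab's side that is to be pushed (its anticlockwise side seen from above), 48 mm from the turning axis, 20 mm below the head's top, at half the tab's height. Its +x points out of that face, so pushing along its -x turns the head clockwise.
- stop_depth (a joint): How far the mushroom head is pushed in, m: 0 fully out, 0.0085 hard bottom stop. Spring-loaded: about 4 N to start, about 6 N to go all the way down. Pushed in past about 0.0066 it latches and stays at 0.0065 when let go. Only twisting frees it; it then springs right out by itself.
- stop_twist (a joint): Turn of the mushroom head, rad: 0 at rest, grows clockwise seen from above to a stop at 1.0. A spring turns it back to 0 when let go (1 to 3 N at the tab turns it). The latch lets go at about 0.5.
- tab_push_half: Half of the twist tab's thickness, with the face to be pushed. The whole tab is 14 mm thick, 16 mm high, reaches 66 mm from the axis; its underside is 12 mm above the station's top with the button out, 5 mm when in. Origin on the turning axis, at the station's top with the button out; axes as stop_top; this half lies at x 0 to 7 mm, y -66 to -22 mm.
- tab_far_half: The other half of the twist tab's thickness, x -7 to 0 mm. Origin and axes as tab_push_half.
- reset_top (a point): Centre of the top of the green reset button (30 mm across, standing 10 mm proud of its round black collar 46 mm across) on a fixed grey box 75 x 75 x 45 mm; the button's top is 67 mm above the bench. z up. The green and the white button's boxes may change places: one is left, one is right of the station.
- reset (a joint): How far the green button is pushed, m: 0 out, 0.006 bottom stop; springs back by itself; 1.5 N to start, about 5 N at the bottom.
- lamp_top (a point): Centre of the top of the white button, same size and box as the green one. Not to be pressed.
- lamp (a joint): How far the white button is pushed, m: 0 out, 0.006 in.
- wellplate_mid (a point): Bystander, loose: six-well culture plate, pale with six pink wells, 86 x 128 x 16 mm, lying flat. Point at its middle.
- dishes_mid (a point): Bystander, loose: stack of two Petri dishes, 88 mm across, 30 mm high. Point at its middle.
- media_mid (a point): Bystander, loose: glass media bottle with blue cap, 60 mm across, 115 mm tall. Point at its middle.
- flask_mid (a point): Bystander, loose: lying culture flask with pink medium and red cap, 110 x 80 x 34 mm and a 37 mm neck and cap along its -x. Point at its middle.
- tipbox_mid (a point): Bystander, loose: blue pipette tip box, 120 x 85 x 60 mm. Point at its middle.
- tuberack_mid (a point): Bystander, loose: orange tube rack with six capped tubes, 60 x 120 mm, 70 mm tall. Point at its middle.

How it is judged:
By the outcome, as a careful person would: the job done as asked, in the order asked, and still so for the second after the job is handed in, with the robot touching nothing.
It also fails if it takes over 51 s, if anything falls off the work surface, if the arm or the gripper's body presses on something with over 40 N, if the wrist force passes 120 N, or if a joint passes its speed limit or range.

ROBOT

A 7-joint arm with a two-finger parallel gripper is mounted at the origin on the work surface. World frame = base frame: x ahead of the robot, y to its left, z up, the work surface at z = 0. Lengths are in m, angles in rad, forces in N, time in s.
With the tool pointing down it reaches from about 0.35 to 0.9 m from the base axis. Payload 8.1 kg.
Tool frame: the origin (TCP) lies at the centre of the arm's flange, where the gripper is bolted on; the fingertips stand ctrl.tip_reach ahead of it and the grasp point (between the pads) lies 155 mm ahead of it (ctrl.tip_reach is the distance from the TCP to the fingertips, in m); z points along the fingers, y is the direction in which the jaws open and shut (so a half turn about z gives the same grasp; the last joint's range is limited). The gripper opens to 85 mm and grips with 20 to 120 N. Pads are 22 mm wide; open, the fingers measure 114 mm over their backs; the gripper's body (76 mm by 85 mm) begins 54 mm behind the grasp point. The pads swing forward as they close: fully open they stand 13 mm farther back than shut.
Start: joints at [1.029, 0.434, 0.025, 1.573, -0.012, 1.134, -0.075], TCP at [0.266, -0.566, 0.405] pointing down, gripper open.
Joint ranges: [-2.62, 2.62], [-0.44, 2.09], [-1.27, 1.32], [0.08, 2.57], [-1.32, 4.46], [0.12, 2], [-2.74, 2.74]. Speed limits (rad/s): [2.22, 2.22, 3.01, 3.01, 3.14, 3.14, 3.14].

INTERFACE

Orientations are given as a unit quaternion [w, x, y, z].
In Python, from plant import ctrl, optics, silhouettes, tip_of gives the robot as it stands.
- The arm moves only by the tool drive_tool, never from a script. Its argument "targets" is a list that holds one entry, the list of rows, each a list of 7 numbers: the shift along the world's x, y, z scaled (see below), then the turn, a rotation vector about the world's x, y, z scaled (see below), then the opening, from 0 (shut) to 1 (fully open). In form: [[[dx, dy, dz, ax, ay, az, fingers], ...]]. A call has 1 to 12 rows; each row shifts and turns the commanded pose from where the row before left it; what a row does not reach is not made up. The controller multiplies each number of a shift by 0.025 m and each number of a turn by 4 degrees. A row lasts 1/12 s, in which the tool goes at most 41.7 mm and 7.16 degrees, less where a joint would pass 70% of its speed; a pose out of reach is approached as far as the arm can. A call with a number of a shift or a turn outside -1 to 1 is refused whole. A call with a gripper value outside its range is refused whole. The fingers move at their own pace and stop on an object; the grip force is fixed at half the most. Time passes only in rows, so rows that do not move let the fingers close. It gives the time, the measured TCP pose, the force and the opening at its end, in the units of the state.
- ctrl.read_state(): the state, without advancing time (a new reading comes with each control period).
- optics.capture(name): name is "scene" or "top" or "wrist"; returns the picture (400x640x3 uint8, red, green, blue); there is no depth.
- optics.camera_info(name): a dict with "fx", "fy", "cx", "cy" (pixels), "D" ([k1, k2, p1, p2, k3] as OpenCV has them; the pictures are not rectified), "T" (4x4, takes a point from camera to world coordinates); the wrist camera has in their place "T_tool_cam" (4x4, takes a point from camera to tool coordinates, whose origin is the TCP and whose axes are the flange's). Camera axes: x right, y down, z forward; pixel columns grow to the right and rows downward; lengths in m; the calibration is good to about 2 mm. A picture is of the moment at which its call begins: read the wrist's pose just before it. camera_info takes no time and is no camera call.
- ctrl.hand_in(): hands the job in, once; it reports no verdict.
Trained networks look in the newest picture that a camera, given by its name, has taken for a name from the list of things; names that differ only in an ending like _2 or _b are one class to them, and where a whole thing is asked for, a point or a joint stands for the part that bears it (a point fixed in the world has none). Each returns a list of dicts, best first, with "conf" (0 to 1); they miss things now and then, are a little off and sometimes report something else, mostly with a low value. They report only what shows in the picture. A call takes as long as a camera call.
- silhouettes(label, camera): "region" (400x640 bool, what is visible of it) and "extent" ([left, top, width, height] as shares, 0 to 1, of the picture: columns of its width, rows of its height, round what is visible of it).
- tip_of(label, camera): "position" ([column, row] as shares, 0 to 1, of the picture: columns of its width, rows of its height: a listed point, or the origin of a listed thing).
The state is a dict: "t": time; "q": joint angles; "qd": joint speeds; "tau": joint torques, N m; "eef_pos": TCP position; "ee_rot": TCP orientation; "force": force on the tool from outside, world axes, zero at the start; "moment": the same for the moment, N m; "opening": finger opening in m.
Only numpy, scipy, OpenCV 4.12 (cv2) and the standard library are available. Lean on these libraries where they do the work, as an engineer would, in place of code of your own. Each camera call takes 0.05 s, during which the arm holds its last target.

## Working session

There is one attempt and no reset: what is moved stays moved. The work goes in short steps, Python scripts to look and compute and a tool call to move; the robot and the scene stay as the last step left them, time stands still between calls to the robot, and variables do not carry over. Pictures are saved under pics/ and viewed, and the job is handed in when it is done.

Besides the shell and the picture viewer there is one more tool, called after "Call:" by a JSON object that holds its "fn" and its "kwargs", one argument or row to a line. drive_tool: Moves the arm, as the interface text tells. Its arguments: {"type":"object","properties":{"targets":{"type":"array"}},"required":["targets"]}

```bash
ls; mkdir -p pics; cat > h.py <<'E'
import numpy as np, cv2
from plant import ctrl, optics, silhouettes, tip_of
def cap(n,f):
    im=optics.capture(n); cv2.imwrite('pics/'+f,im[:,:,::-1]); return im
def ray(cam,px):
    i=optics.camera_info(cam); K=np.array([[i['fx'],0,i['cx']],[0,i['fy'],i['cy']],[0,0,1.]])
    u=cv2.undistortPoints(np.array([[px]],float),K,np.array(i['D'],float))[0,0]
    if 'T' in i: T=np.array(i['T'])
    else:
        s=ctrl.read_state(); T=np.eye(4); q=s['ee_rot']
        from scipy.spatial.transform import Rotation as R
        T[:3,:3]=R.from_quat([q[1],q[2],q[3],q[0]]).as_matrix(); T[:3,3]=s['eef_pos']; T=T@np.array(i['T_tool_cam'])
    return T[:3,3],T[:3,:3]@np.array([u[0],u[1],1])
def atz(cam,px,z):
    o,d=ray(cam,px); return o+d*(z-o[2])/d[2]
E
python3 - <<'E'
from h import *
np.set_printoptions(precision=4,suppress=True)
print(ctrl.read_state(), ctrl.tip_reach)
Z={'stop_top':.11,'tab_face':.09,'reset_top':.067,'lamp_top':.067,'station':0,'media_mid':.057,'tuberack_mid':.035,'wellplate_mid':.008,'dishes_mid':.015,'flask_mid':.017,'tipbox_mid':.03}
for c in ['top','scene']:
    cap(c,c+'0.png')
    for l in Z:
        if c=='scene' and l not in('stop_top','tab_face','reset_top','lamp_top'): continue
        for r in tip_of(l,c)[:2]:
            p=np.array(r['position'])*[640,400]; print(c,l,round(r['conf'],2),p,atz(c,p,Z[l]))
print(ctrl.read_state()['t'])
E
```

```text
pics
{'t': 0.0, 'q': array([ 1.0294,  0.4352,  0.025 ,  1.5741, -0.0116,  1.134 , -0.0751]), 'qd': array([-0.0008,  0.001 ,  0.0003,  0.0011,  0.0001, -0.0001, -0.0009]), 'tau': array([ -0.0005, -67.0475,   1.0246, -31.6213,   0.0154,   0.0126,
         0.    ]), 'eef_pos': array([ 0.2654, -0.5656,  0.4039]), 'ee_rot': array([-0.0007,  0.976 ,  0.2176, -0.0002]), 'force': array([-0.3436,  0.2686,  0.3726]), 'moment': array([0.0209, 0.0237, 0.0218]), 'opening': 0.08541427764163616} 0.1734
top tab_face 0.18 [224.32 189.8 ] [0.5045 0.258  0.09  ]
top reset_top 0.44 [460.416 189.4  ] [ 0.5158 -0.2562  0.067 ]
top reset_top 0.39 [365.696 197.52 ] [ 0.4948 -0.0468  0.067 ]
top lamp_top 0.72 [225.28 188.2 ] [0.511  0.2622 0.067 ]
top station 0.84 [360.704 200.88 ] [ 0.4943 -0.0424  0.    ]
top media_mid 0.63 [441.088 116.72 ] [ 0.6842 -0.2208  0.057 ]
top tuberack_mid 0.76 [252.8 100.4] [0.7253 0.2156 0.035 ]
top wellplate_mid 0.88 [372.288  99.92 ] [ 0.74   -0.0695  0.008 ]
top dishes_mid 0.9 [189.184 127.8  ] [0.6636 0.3713 0.015 ]
top flask_mid 0.91 [213.888 297.52 ] [0.2664 0.2916 0.017 ]
top tipbox_mid 0.79 [425.984 276.2  ] [ 0.3234 -0.1869  0.03  ]
scene stop_top 0.96 [273.216 193.12 ] [ 0.4903 -0.0483  0.11  ]
scene stop_top 0.62 [210.112 176.08 ] [ 0.3986 -0.1725  0.11  ]
scene tab_face 0.71 [250.624 207.68 ] [ 0.499  -0.1036  0.09  ]
scene reset_top 0.49 [183.872 240.4  ] [ 0.5227 -0.2582  0.067 ]
scene lamp_top 0.57 [398.72 179.6 ] [0.51   0.2542 0.067 ]
0.85
```

View pics/top0.png

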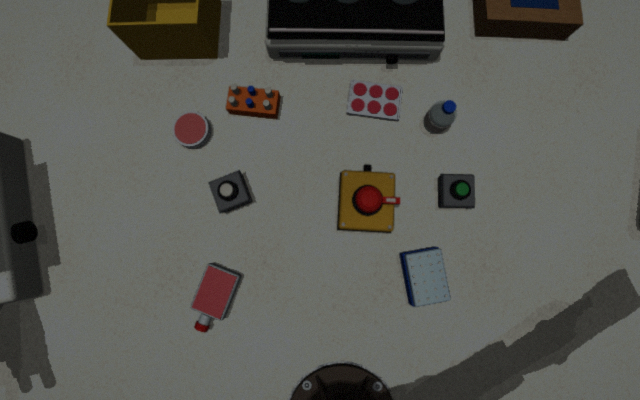

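View pics/scene0.png

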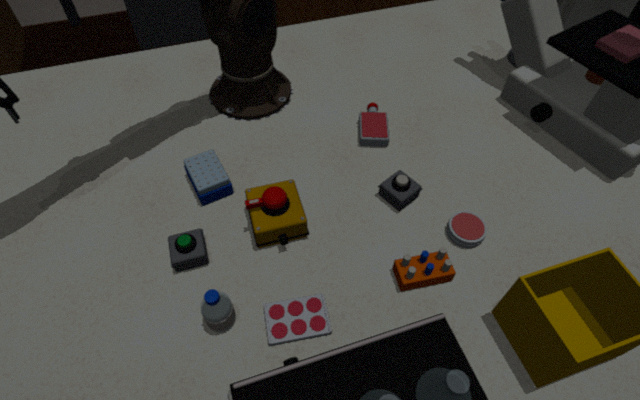

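The top view (up is +x, left is +y) shows the station's red head at about (368,199), with its tab pointing right (-y) to about (398,201). Green is at (460,189) on the right, and white is at (228,190) on the left. I'll shut the fingers and move over the station.

Call:
{"fn": "drive_tool", "kwargs": {
  "targets": [
    [[0.38,0.87,0,0,0,0.68,0],[0.38,0.87,0,0,0,0.68,0],[0.38,0.87,0,0,0,0.68,0],[0.38,0.87,0,0,0,0.68,0],[0.38,0.87,0,0,0,0.68,0],[0.38,0.87,0,0,0,0.68,0],[0.38,0.87,0,0,0,0.68,0],[0.38,0.87,0,0,0,0.68,0],[0.38,0.87,0,0,0,0.68,0],[0.38,0.87,0,0,0,0.68,0],[0.38,0.87,0,0,0,0.68,0],[0.38,0.87,0,0,0,0.68,0]]
  ]
}}

```text
t: 1.85
eef_pos: [0.3801, -0.303, 0.4049]
ee_rot: [0.0, 0.875, 0.485, 0.0]
force: [0.2, -0.3, -0.1]
opening: -0.0003
```

Call:
{"fn": "drive_tool", "kwargs": {
  "targets": [
    [[0.38,0.87,0,0,0,0.68,0],[0.38,0.87,0,0,0,0.68,0],[0.38,0.87,0,0,0,0.68,0],[0.38,0.87,0,0,0,0.68,0],[0.38,0.87,0,0,0,0.68,0],[0.38,0.87,0,0,0,0.68,0],[0.38,0.87,0,0,0,0.68,0],[0.38,0.87,0,0,0,0.68,0],[0.38,0.87,0,0,0,0.68,0],[0.38,0.87,0,0,0,0.68,0],[0.38,0.87,0,0,0,0.68,0],[0,0,0,0,0,0,0]]
  ]
}}

```text
t: 2.85
eef_pos: [0.4852, -0.0603, 0.4051]
ee_rot: [-0.0, 0.718, 0.696, 0.001]
force: [0.4, -0.2, 0.3]
opening: -0.0001
```

```bash
python3 - <<'E'
from h import *
np.set_printoptions(precision=4,suppress=True)
s=ctrl.read_state();print(s['t'],s['eef_pos'],s['ee_rot'],s['opening'],s['q'],ctrl.tip_reach)
Z={'stop_top':.11,'tab_face':.09,'reset_top':.067}
cap('wrist','w1.png')
for l in Z:
    for r in tip_of(l,'wrist')[:2]:
        p=np.array(r['position'])*[640,400]; print(l,round(r['conf'],2),p,atz('wrist',p,Z[l]))
E
```

```text
2.85 [ 0.4852 -0.0603  0.4051] [-0.0002  0.7177  0.6963  0.0015] -5.611090090214096e-05 [ 0.3916  0.2534 -0.4569  1.8659  0.1254  1.0487 -0.1454] 0.1734
stop_top 0.84 [322.496 177.4  ] [ 0.4886 -0.0522  0.11  ]
tab_face 0.6 [326.528 224.12 ] [ 0.4905 -0.1038  0.09  ]
```

View pics/w1.png

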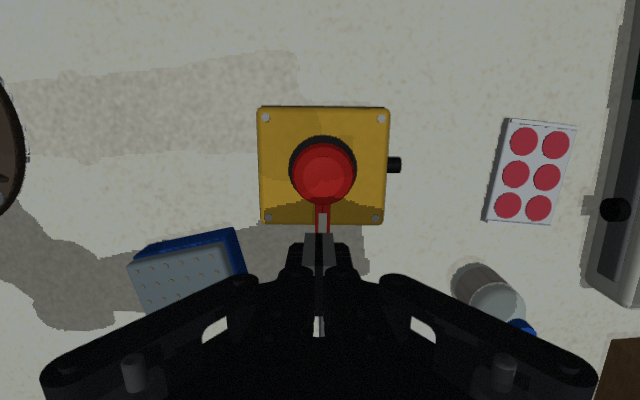

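The wrist view (up is +y, right is +x) shows the red head at about (322,175), the tab running down to about (322,232), and the station's top corners near (258,107) and (390,107). Next I'll check the station's centre and yaw.

```bash
python3 - <<'E'
from h import *
np.set_printoptions(precision=4,suppress=True)
for p in [(265,117),(381,117),(266,219),(378,217)]: print(atz('wrist',p,.07))
im=cv2.imread('pics/w1.png').astype(int);b,g,r=im[...,0],im[...,1],im[...,2]
m=((r>90)&(g<60)&(b<60)).astype(np.uint8); m[:, :250]=0;m[:,420:]=0
n,l,st,c=cv2.connectedComponentsWithStats(m);k=1+st[1:,4].argmax();print(st[k],c[k])
# head rim circle: rows<205
ys,xs=np.where((l==k)); s=ys<200
cn=cv2.findContours(((l==k)).astype(np.uint8),0,2)[0];cn=max(cn,key=len)[:,0]; cn=cn[cn[:,1]<200]
(e,ax,a)=cv2.fitEllipse(cn.astype(np.float32)); print(e,ax); 
for z in (.085,.095): print(atz('wrist',e,z), atz('wrist',(e[0]+ax[0]/2,e[1]),z)-atz('wrist',e,z))
for row in (210,220,228):
    x=np.where((r[row]>100)&(abs(np.arange(640)-322)<25)&(b[row]<g[row]+40)&((r[row]-g[row]>60)|((r[row]>150)&(b[row]>120))))[0];print(row,x.min(),x.max(),atz('wrist',(x.min(),row),.098),atz('wrist',(x.max(),row),.098))
# top
im=cv2.imread('pics/top0.png').astype(int);b,g,r=im[...,0],im[...,1],im[...,2]
m=((r>90)&(g<60)&(b<60)).astype(np.uint8);m[:, :330]=0;m[:,382:]=0;m[:170]=0;m[240:]=0
cn=max(cv2.findContours(m,0,2)[0],key=len)[:,0];cn=cn[cn[:,0]<378]
e=cv2.fitEllipse(cn.astype(np.float32))[0];print('top',e,atz('top',e,.09))
m=((g>70)&(r<60)&(b<90)).astype(np.uint8)
n,l,st,c=cv2.connectedComponentsWithStats(m);k=1+st[1:,4].argmax();print(st[k],c[k],atz('top',c[k],.067))
E
```

```text
[ 0.4359 -0.0018  0.07  ]
[ 0.5459 -0.0062  0.07  ]
[ 0.4284 -0.1038  0.07  ]
[ 0.5439 -0.1063  0.07  ]
[ 294  147   59   52 2462] [322.6779 173.3128]
(322.416259765625, 173.98175048828125) (53.51568603515625, 58.97202682495117)
[ 0.4882 -0.056   0.085 ] [ 0.0252 -0.001   0.    ]
[ 0.4882 -0.0541  0.095 ] [ 0.0243 -0.001   0.    ]Traceback (most recent call last):
  File "<stdin>", line 13, in <module>
    return umr_minimum(a, axis, None, out, keepdims, initial, where)
ValueError: zero-size array to reduction operation minimum which has no identity
```

The head axis comes out at about (0.488, -0.054), from three estimates: the screws' centre, the head ellipse and the tip_of network. They agree to about 2 mm, and the yaw is about -0.03. I'll press down there.

Call:
{"fn": "drive_tool", "kwargs": {
  "targets": [
    [[0.12,0.26,-0.9,0,0,0,0],[0,0,-0.9,0,0,0,0],[0,0,-0.9,0,0,0,0],[0,0,-0.9,0,0,0,0],[0,0,-0.9,0,0,0,0],[0,0,0,0,0,0,0],[0,0,0,0,0,0,0]]
  ]
}}

```text
t: 3.63
eef_pos: [0.4864, -0.0599, 0.2918]
ee_rot: [-0.001, 0.722, 0.692, -0.001]
force: [-0.4, 0.4, 0.2]
opening: -0.0001
```

Call:
{"fn": "drive_tool", "kwargs": {
  "targets": [
    [[0,0,-0.2,0,0,0,0],[0,0,-0.15,0,0,0,0],[0,0,-0.1,0,0,0,0],[0,0,0,0,0,0,0]]
  ]
}}

```text
t: 3.97
eef_pos: [0.4875, -0.0593, 0.2817]
ee_rot: [0.001, 0.721, 0.693, 0.001]
force: [-0.6, -1.0, 2.9]
opening: 0.0004
```

Call:
{"fn": "drive_tool", "kwargs": {
  "targets": [
    [[0,0,-0.12,0,0,0,0],[0,0,-0.08,0,0,0,0],[0,0,0,0,0,0,0],[0,0,0,0,0,0,0]]
  ]
}}

```text
t: 4.3
eef_pos: [0.4875, -0.0593, 0.2767]
ee_rot: [0.001, 0.721, 0.693, 0.0]
force: [0.9, -2.0, 5.5]
opening: -0.0
```

Call:
{"fn": "drive_tool", "kwargs": {
  "targets": [
    [[0,0,-0.05,0,0,0,0],[0,0,-0.05,0,0,0,0],[0,0,0,0,0,0,0]]
  ]
}}

```text
t: 4.55
eef_pos: [0.4876, -0.0593, 0.2748]
ee_rot: [0.001, 0.721, 0.693, 0.0]
force: [-1.9, -2.4, 15.7]
opening: -0.0001
```

15.7 N at the bottom stop, where the spring alone would give about 6 N. I'll lift and check that it stays in.

Call:
{"fn": "drive_tool", "kwargs": {
  "targets": [
    [[0,0,0.3,0,0,0,0],[0,0.4,1,0,0,0,0],[0,0.4,1,0,0,0,0],[0,0.4,1,0,0,0,0],[0,0.4,1,0,0,0,0],[0,0,0,0,0,0,0],[0,0,0,0,0,0,0]]
  ]
}}

```text
t: 5.13
eef_pos: [0.4871, -0.0183, 0.3823]
ee_rot: [0.001, 0.721, 0.693, 0.001]
force: [0.6, -1.1, -1.3]
opening: 0.0001
```

```bash
python3 - <<'E'
from h import *
np.set_printoptions(precision=4,suppress=True)
s=ctrl.read_state();print(s['t'],s['eef_pos'],s['ee_rot'],s['force'])
cap('wrist','w2.png')
Z={'stop_top':.103,'tab_face':.083}
for l in Z:
    for r in tip_of(l,'wrist')[:2]:
        p=np.array(r['position'])*[640,400]; print(l,round(r['conf'],2),p,atz('wrist',p,Z[l]))
cap('scene','s2.png')
for l in Z:
    for r in tip_of(l,'scene')[:2]:
        p=np.array(r['position'])*[640,400]; print(l,round(r['conf'],2),p,atz('scene',p,Z[l]))
im=cv2.imread('pics/s2.png');i0=cv2.imread('pics/scene0.png')
cv2.imwrite('pics/s2z.png',np.hstack([cv2.resize(a[150:270,220:330],None,fx=3.5,fy=3.5) for a in (i0,im)]))
E
```

```text
5.1333 [ 0.4871 -0.0183  0.3823] [0.0009 0.7207 0.6932 0.001 ] [ 0.6256 -1.0982 -1.2805]
stop_top 0.94 [319.168 228.68 ] [ 0.4861 -0.0478  0.103 ]
stop_top 0.7 [272.   197.32] [ 0.4955 -0.053   0.103 ]
tab_face 0.96 [251.52 207.68] [ 0.4944 -0.1013  0.083 ]
```

View pics/w2.png

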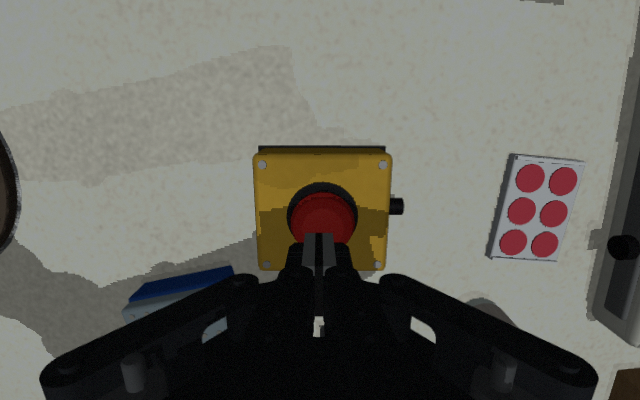

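View pics/s2z.png

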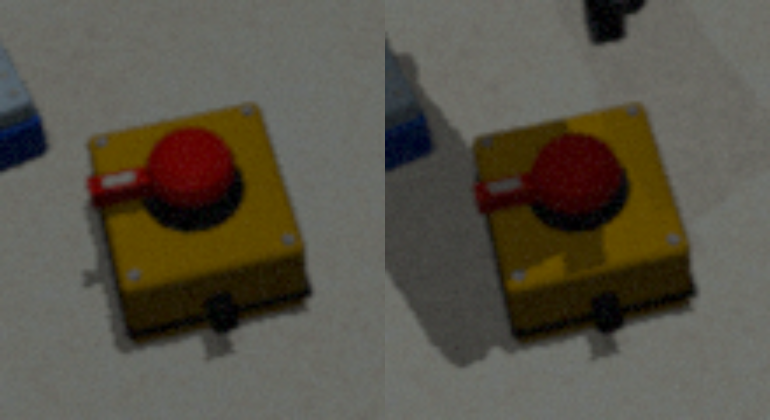

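It stays in: the head's top sits visibly lower over the collar than in the first picture, the tab is unturned, and the network puts tab_face at (0.494, -0.101). That matches the geometry's prediction of (0.4936, -0.102). I'll go down beside the tab on its +x side.

Call:
{"fn": "drive_tool", "kwargs": {
  "targets": [
    [[0.35,-0.84,-0.8,0,0,0,0],[0.35,-0.84,-0.8,0,0,0,0],[0.35,-0.84,-0.8,0,0,0,0],[0.35,-0.84,-0.8,0,0,0,0],[0,0,0,0,0,0,0],[0,0,0,0,0,0,0]]
  ]
}}

```text
t: 5.93
eef_pos: [0.5216, -0.1045, 0.2991]
ee_rot: [-0.002, 0.722, 0.692, -0.001]
force: [0.2, 1.2, 0.1]
opening: 0.0001
```

Call:
{"fn": "drive_tool", "kwargs": {
  "targets": [
    [[0,0,-0.7,0,0,0,0],[0,0,-0.7,0,0,0,0],[0,0,-0.5,0,0,0,0],[0,0,0,0,0,0,0],[0,0,0,0,0,0,0]]
  ]
}}

```text
t: 6.35
eef_pos: [0.5219, -0.1022, 0.2537]
ee_rot: [-0.0, 0.721, 0.693, -0.0]
force: [0.4, -0.7, 0.3]
opening: 0.0002
```

```bash
python3 - <<'E'
from h import *
np.set_printoptions(precision=4,suppress=True)
s=ctrl.read_state();print(s['t'],s['eef_pos'],s['ee_rot'],s['force'])
im=np.hstack([cv2.resize(cap('scene','s3.png')[120:270,190:340],None,fx=2.6,fy=2.6),cv2.resize(cap('wrist','w3.png')[200:350,250:400],None,fx=2.6,fy=2.6)])
cv2.imwrite('pics/z3.png',im[:,:,::-1])
E
```

```text
6.35 [ 0.5219 -0.1022  0.2537] [-0.0005  0.7208  0.6932 -0.0001] [ 0.361  -0.6917  0.319 ]
```

View pics/z3.png

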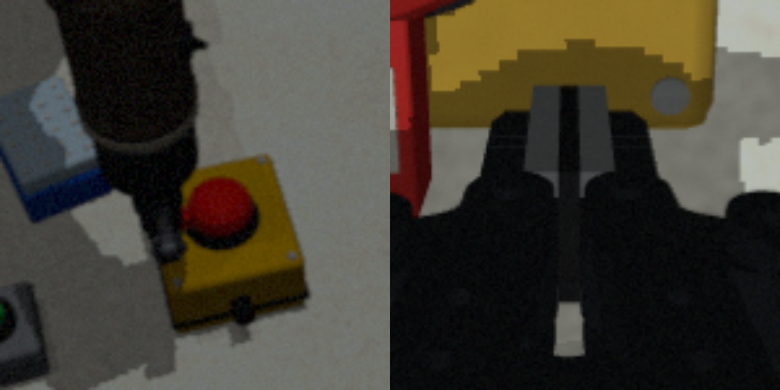

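The fingers are next to the tab, on its +x side, and touch nothing. Now I'll push, turning with the tab.

Call:
{"fn": "drive_tool", "kwargs": {
  "targets": [
    [[-0.25,0,0,0,0,0,0],[-0.25,0,0,0,0,0,0],[-0.22,0,0,0,0,0,0],[0,0,0,0,0,0,0]]
  ]
}}

```text
t: 6.78
eef_pos: [0.5028, -0.1032, 0.2539]
ee_rot: [0.0, 0.721, 0.693, -0.0]
force: [1.0, 0.9, 1.1]
opening: 0.0001
```

Call:
{"fn": "drive_tool", "kwargs": {
  "targets": [
    [[-0.125,-0.025,0,0,0,-0.9,0],[-0.125,-0.025,0,0,0,-0.9,0],[-0.125,-0.025,0,0,0,-0.9,0],[-0.125,-0.025,0,0,0,-0.9,0],[0,0,0,0,0,0,0]]
  ]
}}

```text
t: 7.2
eef_pos: [0.4914, -0.1056, 0.2539]
ee_rot: [0.0, 0.803, 0.596, 0.0]
force: [1.2, 0.3, 1.2]
opening: -0.0003
```

Call:
{"fn": "drive_tool", "kwargs": {
  "targets": [
    [[-0.125,0,0,0,0,-0.9,0],[-0.125,0,0,0,0,-0.9,0],[-0.125,0.01,0,0,0,-0.9,0],[-0.125,0.02,0,0,0,-0.9,0],[0,0,0,0,0,0,0]]
  ]
}}

```text
t: 7.62
eef_pos: [0.4789, -0.1048, 0.2537]
ee_rot: [0.0, 0.871, 0.491, 0.0]
force: [1.5, 0.6, 0.6]
opening: -0.0002
```

```bash
python3 - <<'E'
from h import *
np.set_printoptions(precision=4,suppress=True)
s=ctrl.read_state();print(s['t'],s['eef_pos'],s['ee_rot'],s['force'])
im=np.hstack([cv2.resize(cap('scene','s4.png')[120:270,190:340],None,fx=2.6,fy=2.6),cv2.resize(cap('wrist','w4.png')[150:350,220:420],None,fx=1.95,fy=1.95)])
cv2.imwrite('pics/z4.png',im[:,:,::-1])
E
```

```text
7.6167 [ 0.4789 -0.1048  0.2537] [0.0002 0.871  0.4913 0.0001] [1.4632 0.5517 0.6087]
```

View pics/z4.png

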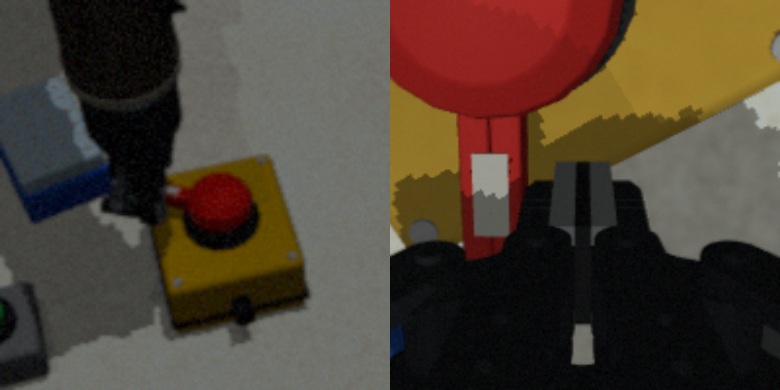

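The tab turns with the fingers, parallel to them at about 0.5 rad, with about 1.5 N of force. I'll keep pushing to about 0.8.

Call:
{"fn": "drive_tool", "kwargs": {
  "targets": [
    [[-0.12,0.03,0,0,0,-0.9,0],[-0.12,0.04,0,0,0,-0.9,0],[-0.12,0.04,0,0,0,-0.9,0],[-0.12,0.05,0,0,0,-0.9,0],[-0.12,0.05,0,0,0,-0.9,0],[0,0,0,0,0,0,0]]
  ]
}}

```text
t: 8.22
eef_pos: [0.4637, -0.0997, 0.2534]
ee_rot: [0.0, 0.937, 0.349, -0.0]
force: [0.3, -1.5, 0.8]
opening: -0.0001
```

```bash
python3 - <<'E'
from h import *
np.set_printoptions(precision=4,suppress=True)
s=ctrl.read_state();print(s['t'],s['eef_pos'],s['ee_rot'],s['force'])
im=np.hstack([cv2.resize(cap('scene','s5.png')[120:270,190:340],None,fx=2.6,fy=2.6),cv2.resize(cap('wrist','w5.png')[150:350,220:420],None,fx=1.95,fy=1.95)])
cv2.imwrite('pics/z5.png',im[:,:,::-1])
E
```

```text
8.2167 [ 0.4637 -0.0997  0.2534] [ 0.0001  0.937   0.3493 -0.0003] [ 0.2678 -1.4776  0.7703]
```

View pics/z5.png

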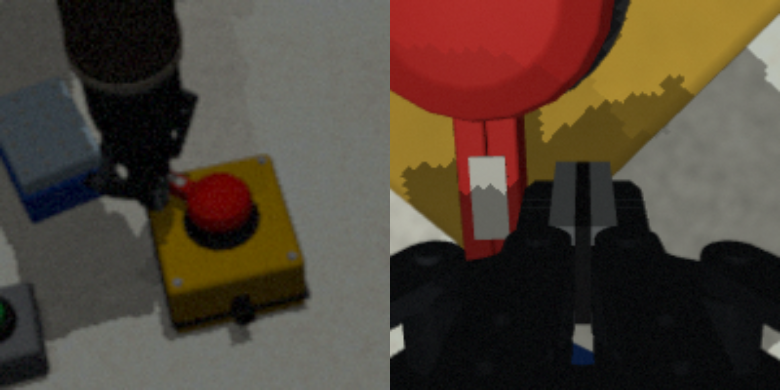

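The tab is at about 0.8 rad. I'll back off towards +x so that the tab springs back behind the fingers, then lift and check.

Call:
{"fn": "drive_tool", "kwargs": {
  "targets": [
    [[0.2,-0.15,0,0,0,0.9,0],[0.22,-0.12,0,0,0,0.9,0],[0.22,-0.06,0,0,0,0.9,0],[0.22,0,0,0,0,0.9,0],[0.22,0,0,0,0,0.9,0],[0.22,0,0,0,0,0.9,0],[0.22,0,0,0,0,0.9,0],[0.22,0,0,0,0,0.9,0],[0.25,0,0,0,0,0.9,0],[0.25,0,0,0,0,0.9,0],[0.25,0,0,0,0,0.9,0],[0.25,0,0,0,0,0.9,0]]
  ]
}}

```text
t: 9.32
eef_pos: [0.5328, -0.1077, 0.2532]
ee_rot: [-0.0, 0.74, 0.672, -0.0]
force: [-0.4, -0.0, 0.8]
opening: -0.0002
```

Call:
{"fn": "drive_tool", "kwargs": {
  "targets": [
    [[0,0,0.9,0,0,0,0],[0,0,0.9,0,0,0,0],[0,0,0.9,0,0,0,0],[0,-0.9,0.5,0,0,0,0],[0,-0.9,0,0,0,0,0],[0,-0.9,0,0,0,0,0],[0,-0.9,0,0,0,0,0],[0,-0.9,0,0,0,0,0],[0,-0.9,0,0,0,0,0],[0,-0.6,0,0,0,0,0],[0,0,0,0,0,0,0],[0,0,0,0,0,0,0]]
  ]
}}

```text
t: 10.32
eef_pos: [0.5324, -0.2583, 0.3331]
ee_rot: [-0.0, 0.743, 0.67, 0.0]
force: [-0.3, 1.3, -0.5]
opening: -0.0001
```

```bash
python3 - <<'E'
from h import *
np.set_printoptions(precision=4,suppress=True)
s=ctrl.read_state();print(s['t'],s['eef_pos'],s['ee_rot'],s['force'])
cap('wrist','w6.png')
for r in tip_of('reset_top','wrist')[:2]:
        p=np.array(r['position'])*[640,400]; print(round(r['conf'],2),p,atz('wrist',p,.067))
cap('scene','s6.png');cap('top','t6.png')
for c in('scene','top'):
  for l,z in (('stop_top',.11),('tab_face',.09),('reset_top',.067)):
    for r in tip_of(l,c)[:2]:
        p=np.array(r['position'])*[640,400]; print(c,l,round(r['conf'],2),p,atz(c,p,z))
cv2.imwrite('pics/s6z.png',np.hstack([cv2.resize(cv2.imread('pics/'+f)[150:270,220:330],None,fx=2.4,fy=2.4) for f in ('scene0.png','s2.png','s6.png')]))
im=cv2.imread('pics/top0.png').astype(int);b,g,r=im[...,0],im[...,1],im[...,2]
m=((g>r+30)&(g>b+20)).astype(np.uint8)
n,l,st,c=cv2.connectedComponentsWithStats(m);k=1+st[1:,4].argmax();print('green top',st[k],c[k],atz('top',c[k],.067))
im=cv2.imread('pics/w6.png').astype(int);b,g,r=im[...,0],im[...,1],im[...,2]
m=((g>r+30)&(g>b+20)).astype(np.uint8)
n,l,st,c=cv2.connectedComponentsWithStats(m);k=1+st[1:,4].argmax();print('green wrist',st[k],c[k],atz('wrist',c[k],.064))
E
```

```text
10.3167 [ 0.5324 -0.2583  0.3331] [-0.0005  0.7426  0.6698  0.0001] [-0.2634  1.2743 -0.4793]
0.83 [301.376 199.08 ] [ 0.5199 -0.2542  0.067 ]
scene stop_top 0.61 [275.712 193.92 ] [ 0.4942 -0.0436  0.11  ]
scene tab_face 0.81 [253.504 207.92 ] [ 0.5016 -0.0977  0.09  ]
scene reset_top 0.61 [182.08 238.32] [ 0.5162 -0.2612  0.067 ]
scene reset_top 0.18 [402.176 178.68 ] [0.51   0.2634 0.067 ]
top stop_top 0.65 [369.92 199.92] [ 0.485  -0.0508  0.11  ]
top stop_top 0.41 [439.872 115.4  ] [ 0.6691 -0.2014  0.11  ]
top tab_face 0.74 [388.992 197.92 ] [ 0.492  -0.0938  0.09  ]
top reset_top 0.57 [464.512 189.68 ] [ 0.5153 -0.2653  0.067 ]
top reset_top 0.23 [212.928 296.48 ] [0.2763 0.2795 0.067 ]
green top [456 183  13  13 125] [461.992 188.632] [ 0.5175 -0.2598  0.067 ]
green wrist [ 284  182   37   37 1027] [301.6436 200.5005] [ 0.5197 -0.2575  0.064 ]
```

View pics/s6z.png

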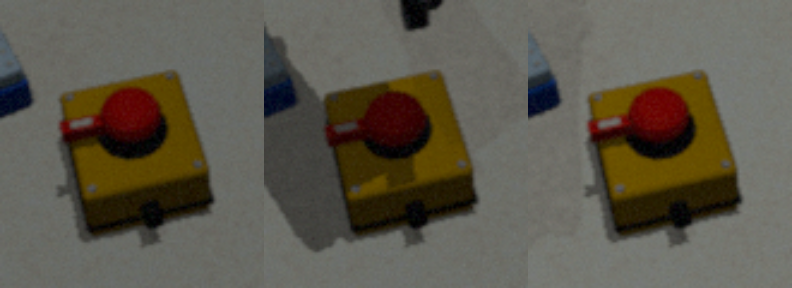

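View pics/w6.png

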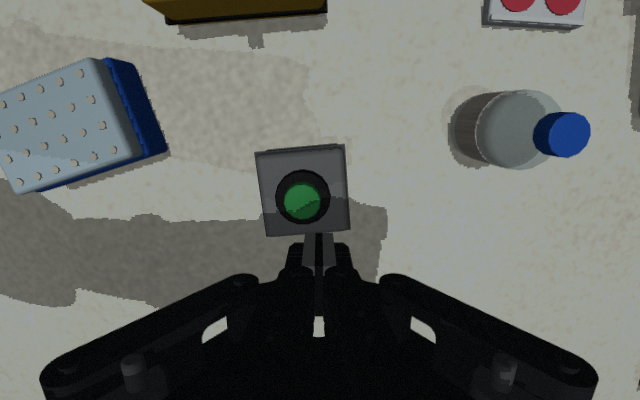

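```bash
python3 - <<'E'
import cv2,numpy as np
a=[cv2.imread('pics/'+f)[150:270,220:330].astype(int) for f in('scene0.png','s2.png','s6.png')]
for im in a:
    b,g,r=im[...,0],im[...,1],im[...,2]; m=(r>2.5*g)&(r>60)
    m[:, :40]=0
    ys,xs=np.where(m);print(ys.min(),ys.max(),xs.min(),xs.max(),ys.mean(),m.sum())
    k=(im.sum(2)<90); k[80:]=0; print('dark',k[40:80,40:75].sum())
E
```

```text
37 54 40 66 45.662921348314605 356
dark 463
39 54 40 60 47.074074074074076 54
dark 685
37 56 40 66 46.294270833333336 384
dark 393
```

The head is out again: its top is at row 37 as at the start, against 39 when latched, and the tab is back at rest. Green is at (0.5195, -0.257); the wrist and both other cameras agree to within a few mm. I'll press it now.

Call:
{"fn": "drive_tool", "kwargs": {
  "targets": [
    [[-0.5,0.05,0,0,0,0,0],[0,0,-0.9,0,0,0,0],[0,0,-0.9,0,0,0,0],[0,0,-0.9,0,0,0,0],[0,0,-0.7,0,0,0,0],[0,0,0,0,0,0,0],[0,0,0,0,0,0,0]]
  ]
}}

```text
t: 11.4
eef_pos: [0.5198, -0.2564, 0.2481]
ee_rot: [-0.001, 0.742, 0.67, -0.0]
force: [-0.3, -0.6, 0.3]
opening: -0.0002
```

Call:
{"fn": "drive_tool", "kwargs": {
  "targets": [
    [[0,0,-0.15,0,0,0,0],[0,0,-0.15,0,0,0,0],[0,0,-0.1,0,0,0,0],[0,0,0,0,0,0,0],[0,0,0,0,0,0,0]]
  ]
}}

```text
t: 11.82
eef_pos: [0.5204, -0.2567, 0.2391]
ee_rot: [0.001, 0.743, 0.67, 0.0]
force: [0.6, -0.8, 2.0]
opening: -0.0001
```

Call:
{"fn": "drive_tool", "kwargs": {
  "targets": [
    [[0,0,-0.1,0,0,0,0],[0,0,-0.08,0,0,0,0],[0,0,0,0,0,0,0],[0,0,0,0,0,0,0]]
  ]
}}

```text
t: 12.15
eef_pos: [0.5205, -0.2567, 0.2345]
ee_rot: [0.001, 0.743, 0.67, 0.0]
force: [0.4, 0.2, 7.5]
opening: -0.0
```

Call:
{"fn": "drive_tool", "kwargs": {
  "targets": [
    [[0,0,-0.05,0,0,0,0],[0,0,-0.03,0,0,0,0],[0,0,0,0,0,0,0],[0,0,0,0,0,0,0]]
  ]
}}

```text
t: 12.48
eef_pos: [0.5205, -0.2566, 0.2342]
ee_rot: [0.001, 0.743, 0.67, 0.0]
force: [-5.3, 1.6, 25.6]
opening: 0.0002
```

Green is at its bottom stop: z is down 6 mm and the force has climbed past the spring's 5 N. I'll lift away and do the final check.

Call:
{"fn": "drive_tool", "kwargs": {
  "targets": [
    [[0,0,0.4,0,0,0,0],[0,0,0.9,0,0,0,0],[0,0,0.9,0,0,0,0],[0,0,0.9,0,0,0,0],[0,0,0.9,0,0,0,0],[0,0,0.9,0,0,0,0],[0,0,0,0,0,0,0],[0,0,0,0,0,0,0],[0,0,0,0,0,0,0]]
  ]
}}

```text
t: 13.23
eef_pos: [0.5195, -0.2565, 0.3536]
ee_rot: [-0.001, 0.743, 0.67, -0.0]
force: [0.2, 0.1, -0.1]
opening: 0.0002
```

```bash
python3 - <<'E'
from h import *
s=ctrl.read_state();print(s['t'],s['eef_pos'],s['force'])
cap('scene','s7.png')
im=cv2.imread('pics/s7.png')[150:270,220:330].astype(int);b,g,r=im[...,0],im[...,1],im[...,2]; m=(r>2.5*g)&(r>60);m[:,:40]=0
print(np.where(m)[0].min())
E
```

```text
13.2333 [ 0.51950905 -0.25651217  0.35357694] [ 0.16530134  0.07334985 -0.09332672]
36
```

View pics/s7.png

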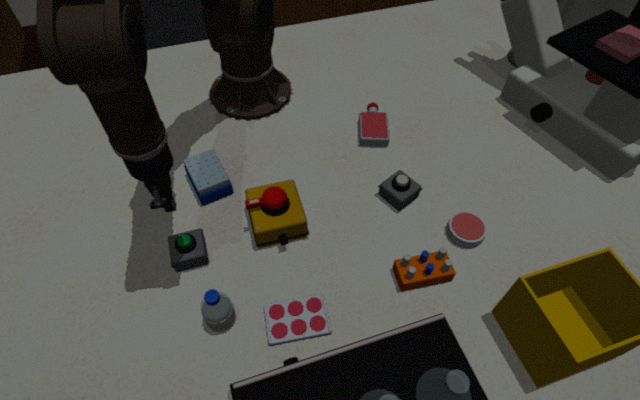

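The picture shows the red button out at (273,198), the tab at rest, green out at (186,241), the bystanders where they were at the start and the arm clear of everything.

```bash
python3 -c "
from plant import ctrl
print(ctrl.hand_in())"
```

```text
the job is handed in; nothing more can be done
None
```

The stop test is done in the order you asked and handed in at about 13 s; the hand-in itself reports no verdict.

- **Red button pressed:** I pressed it with the shut fingertips to its bottom stop (about 8.5 mm, 15.7 N). In the picture after lifting off, it stayed in by itself.
- **Tab pushed:** I pushed its anticlockwise side clockwise to about 0.8 rad, at about 1.5 N and without pinching, then backed off. The head sprang out and the tab went back to rest.
- **Green reset pressed:** I pressed it to its bottom stop (about 6 mm, up to 26 N by the fingertips), only after the pictures showed the red button out. It came back up when released.

**Last checks:** the final picture shows the red button out, the tab at rest, and the white button and bystanders where they started. The arm touches nothing, and the wrist force is about 0 N.

**Limits of the checks:** I had no direct joint readings, so latched and out were judged from pictures and forces. The difference in the scene picture is only about 2 pixels, and the latched picture was partly in shadow. One of my scripts stopped with an error while measuring the tab's edges, so I used the other position estimates instead; most agreed to 2–3 mm, and the widest spread was about 1 cm.

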